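# Open a push-and-turn reagent bottle

### The arm

A 6-joint arm with a two-finger parallel gripper is mounted at the origin on a cart in front of the work surface, level with it; the furniture and walls round the work are solid. World frame = base frame: x ahead of the robot, y to its left, z up, the work surface at z = 0. Lengths are in m, angles in rad, forces in N, time in s.
With the tool pointing down it reaches from about 0.325 to 0.775 m from the base axis. Payload 5.5 kg.
Tool frame: the origin (TCP) lies on the centre line of the jaws, within the pads' length; the fingertips stand 19 mm ahead of it and the grasp point (between the pads) is the TCP; z points along the fingers, x is the direction in which the jaws open and shut, and the axes are right-handed (so a half turn about z gives the same grasp; the last joint's range is limited). The gripper opens to 88 mm and grips with 3 to 60 N. Pads are 20 mm wide; open, the fingers measure 115 mm over their backs; the gripper's body (75 mm by 178 mm) begins 61 mm behind the grasp point.
Start: joints at [-1.26, 0.091, 1.231, -0, 1.82, -0.057], TCP at [0.216, -0.56, 0.242] pointing down, gripper open.
Joint ranges: [-2.87, 2.87], [-0.86, 2.18], [0.17, 2.46], [-1.51, 4.65], [0.06, 2.69], [-2.65, 2.65]. Speed limits (rad/s): [2.57, 2.57, 3.01, 3.14, 3.14, 3.14].

### API

Orientations are given as a rotation vector (axis times angle).
In Python, from rig import robot, capture gives the robot as it stands. The module is installed in compiled form; this text tells all that it offers.
- The arm moves only by the tool apply_moves, never from a script. Its argument "commands" is a list that holds one entry, the list of rows, each a list of 7 numbers: the shift along the world's x, y, z in cm, then the turn, a rotation vector about the world's x, y, z in rad, then the finger opening in cm, from 0 to 8.78. In form: [[[dx, dy, dz, ax, ay, az, hand], ...]]. A call has 1 to 5 rows; each row is the pose to reach, as a shift and turn from the pose commanded when the call began; what a row does not reach only later rows make up. A row lasts 1/10 s, in which the tool goes at most 50 mm and 8.59 degrees, less where a joint would pass 70% of its speed; a pose out of reach is approached as far as the arm can. A call with a gripper value outside its range is refused whole. The fingers move at their own pace and stop on an object; "newtons" is the grip in N (left out, the last holds). Time passes only in rows, so rows that repeat a pose let the fingers close. It gives the time, the measured TCP pose, the force and the opening at its end, in the units of the state.
- robot.sense(): the state, without advancing time (a new reading comes with each control period).
- capture(name): name is "side" or "top" or "wrist"; returns a dict with "color" (400x640x3 uint8, blue, green, red), "range_z" (400x640 float32, m along the optical axis (not along the pixel's ray), 0 where there is no reading), "K" (3x3 intrinsics, pixels), "pose" (4x4, takes a point from camera to world coordinates); the wrist camera has in their place "hand_eye" (4x4, takes a point from camera to tool coordinates, whose origin is the TCP and whose axes are the tool frame's). Camera axes: x right, y down, z forward; pixel columns grow to the right and rows downward; lengths in m; the calibration is good to about 2 mm. A picture is of the moment at which its call begins: read the wrist's pose just before it.
- robot.hand_in(): hands the job in, once; it reports no verdict.
The state is a dict: "clock": time; "q": joint angles; "joint_velocities": joint speeds; "tau": joint torques, N m; "ee_pos": TCP position; "eef_rot": TCP orientation; "contact_force": force on the tool from outside, world axes, zero at the start; "ft_torque": the same for the moment, N m; "finger_gap": finger opening in m.
Only numpy, scipy, OpenCV 4.12 (cv2) and the standard library are available. Lean on these libraries where they do the work, as an engineer would, in place of code of your own. Each camera call takes 0.05 s, during which the arm holds its last target. There are 200 camera calls.

### The job

Open the amber reagent bottle that stands in the grey bench holder: its white child-resistant cap only slips round when turned alone, so press it down firmly, turn it counter-clockwise while it is held down, and lift it off. Then set the cap down gently, right way up, wholly on the white tile. Do not lean so hard on the glass that it could break, and leave the other bottles and cups where they stand.

Things in the scene. Friction and masses are not known exactly. Their poses are not given: they have to be found in the camera images.
- holder: grey block 104x104x50 mm screwed to the worktop, with a square well in which the square amber bottle (62 mm wide) stands and cannot turn. Origin at the centre of its underside, z up; the bottle's neck axis is the holder's z axis.
- bottle: square amber glass bottle 62x62 mm, origin at the centre of its underside, at the start 26 mm above the holder's origin. It stands on a soft spring in its well: pressed with 3 to 6 N it first sinks by an amount that differs from start to start (0 to 21 mm, hidden), then stands firm; let go, it rises again. It cannot be lifted out. The glass breaks above about 35 N.
- cap: white ribbed round cap, red disc on top, 50 mm in diameter (51 over the ribs), 30 mm high, 54 g, locked on the bottle's neck at the start, 114 mm above the holder's origin. Origin at the centre of its underside (lower edge), z up, on the neck axis. Round glass shoulder (58 mm wide) 21 mm below that edge. The whole side of the cap is free to grip.
- cap_top (a point): centre of the cap's top face, 30 mm above its underside; the place that is pressed down. A spring in the cap gives from 7 N; its three lugs clear the locking teeth of the neck after 3.5 mm of travel between cap and bottle, at 11.2 N; after 6 mm, at 14.2 N, the cap meets the neck and stands hard. Hold down with 13 to 25 N while turning.
- cap_skirt (a point): cap axis at the height of the lugs, 6 mm above the underside. Held down, the cap turns counter-clockwise seen from above: free to lift after 60 degrees, end stop near 90. With too little pressure, or past the stop, its shell slips round over the lugs at 0.15 N m and nothing unlocks; a further press and turn can follow at any time.
- tile: white square ceramic tile 110x110x6 mm fixed flat on the worktop, on which the cap is to be set. Origin at the centre of its underside, z up; its top is 6 mm above the origin.
- dropper_amber: small amber dropper bottle with a red rubber bulb, 35 mm across, 112 mm tall, loose; origin at the centre of its underside. Leave it where it stands.
- cup_red: specimen cup with a red screw lid, 60 mm across, 67 mm tall, loose; origin at the centre of its underside. Leave it where it stands.
- vial_orange: upright test-strip vial with an orange cap, 39 mm across, 102 mm tall, loose; origin at the centre of its underside. Leave it where it stands.
There are look-alikes about, which are no part of the job. Several things have the shape of the cap; the one meant has the colours described above.

How it is judged:
By the outcome, as a careful person would: the job done as asked, in the order asked, and still so for the second after the job is handed in, with the robot touching nothing.
It also fails if it takes over 62 s, if anything falls off the work surface, if the arm or the gripper's body presses on something with over 40 N, if the wrist force passes 120 N, or if a joint passes its speed limit or range.

## Working session

There is one attempt and no reset: what is moved stays moved. The work goes in short steps, Python scripts to look and compute and a tool call to move; the robot and the scene stay as the last step left them, time stands still between calls to the robot, and variables do not carry over. Pictures are saved under pics/ and viewed, about 8 in all and at most 12, crops included, and the job is handed in when it is done.

Besides the shell and the picture viewer there is one more tool, called after "Request:" by a JSON object that holds its "op" and its "data". apply_moves: Moves the arm, as the interface text tells. Its arguments: {"type":"object","properties":{"commands":{"type":"array","items":{"type":"array","items":{"type":"array","items":{"type":"number"}}}},"newtons":{"type":"number"}},"required":["commands"]}

```bash
mkdir -p pics; cat > h.py <<'E'
import numpy as np, cv2
from rig import robot, capture
def cloud(c):
    z=c["range_z"]; K=c["K"]; v,u=np.indices(z.shape)
    P=np.stack([(u-K[0,2])/K[0,0]*z,(v-K[1,2])/K[1,1]*z,z],-1)
    T=c["pose"]; return P@T[:3,:3].T+T[:3,3]
def ray(c,u,v,h):
    K=c["K"];T=c["pose"];d=T[:3,:3]@np.array([(u-K[0,2])/K[0,0],(v-K[1,2])/K[1,1],1]);o=T[:3,3]
    return o+d*(h-o[2])/d[2]
E
python3 - <<'E'
from h import *
import pickle
s=robot.sense(); print(s)
cs={n:capture(n) for n in("top","side")}
pickle.dump(cs,open("c0.pkl","wb"))
for n,c in cs.items(): cv2.imwrite(f"pics/{n}0.png",c["color"]); print(n,c["K"],c["pose"].round(3))
E
```

```text
{'clock': 0.0, 'q': array([-1.25970371e+00,  9.18449875e-02,  1.23190663e+00,  1.27767036e-05,
        1.81977029e+00, -5.67089620e-02]), 'joint_velocities': array([5.76856653e-05, 4.07106347e-04, 1.10587975e-04, 6.10817913e-04,
       2.85652086e-04, 9.88737427e-04]), 'tau': array([ 9.09924211e-05, -4.46448827e+01, -4.06444395e+01,  6.97697815e-02,
        2.93858838e-02, -1.66095610e-04]), 'ee_pos': array([ 0.21565645, -0.55962545,  0.24050342]), 'eef_rot': array([-2.58923021e+00,  1.77707922e+00,  2.38457077e-03]), 'contact_force': array([ 2.99018727e-01, -3.39328637e-04, -7.24660783e-01]), 'ft_torque': array([ 0.04397845, -0.00963662, -0.06239829]), 'finger_gap': 0.0876469698498977}
top [[464.66782128   0.         326.55858872]
 [  0.         464.66782128 196.19133818]
 [  0.           0.           1.        ]] [[ 1.00e-03 -9.96e-01  9.10e-02  3.63e-01]
 [-1.00e+00 -3.00e-03 -1.40e-02 -1.00e-03]
 [ 1.50e-02 -9.10e-02 -9.96e-01  1.23e+00]
 [ 0.00e+00  0.00e+00  0.00e+00  1.00e+00]]
side [[411.9426414    0.         318.49886892]
 [  0.         411.9426414  204.7724205 ]
 [  0.           0.           1.        ]] [[-0.866 -0.288  0.409  0.055]
 [-0.5    0.526 -0.688  0.681]
 [-0.017 -0.8   -0.599  0.693]
 [ 0.     0.     0.     1.   ]]
```

View pics/top0.png

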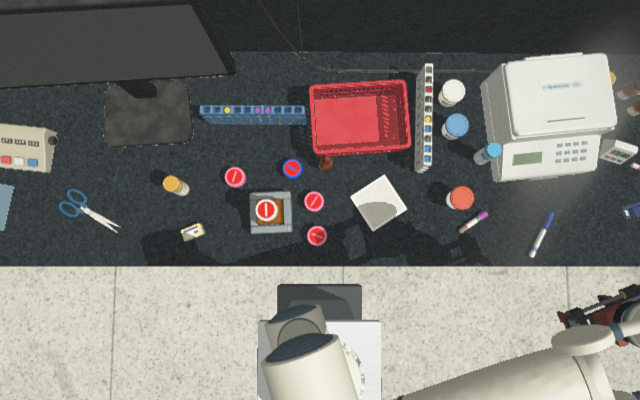

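View pics/side0.png

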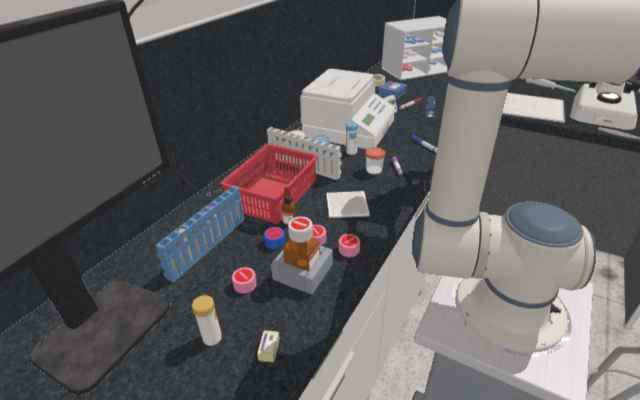

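The top view has five cap-shaped things. At (266,210) is a white cap with a red disc, on amber glass in the grey holder. Pink ones lie at (235,177), (314,201) and (317,235), and a blue one at (292,168). The one at (266,210) fits: white side, red disc, on the bottle (side view, (300,230)). The tile is at (379,202) in the top view. Next I measure these and make the confirming crop.

```bash
python3 - <<'E'
from h import *
import pickle
cs=pickle.load(open("c0.pkl","rb"))
t,s=cs["top"],cs["side"]
a=cv2.resize(t["color"][150:260,215:335],None,fx=3.3,fy=3.3,interpolation=cv2.INTER_CUBIC)
b=cv2.resize(s["color"][200:300,250:370],None,fx=3.3,fy=3.3,interpolation=cv2.INTER_CUBIC)
h=max(a.shape[0],b.shape[0]); b=cv2.copyMakeBorder(b,0,h-b.shape[0],0,0,0)
cv2.imwrite("pics/crop.png",np.hstack([a,b]))
def red(c,box):
    x0,y0,x1,y1=box; hsv=cv2.cvtColor(c["color"],cv2.COLOR_BGR2HSV); m=((hsv[...,0]<8)|(hsv[...,0]>172))&(hsv[...,1]>140)&(hsv[...,2]>110)
    k=np.zeros_like(m);k[y0:y1,x0:x1]=m[y0:y1,x0:x1]
    n,l,st,ce=cv2.connectedComponentsWithStats(k.astype(np.uint8)); i=1+st[1:,4].argmax()
    pts=np.argwhere(l==i)[:,::-1].astype(np.int32); hull=cv2.convexHull(pts); M=cv2.moments(hull)
    return M["m10"]/M["m00"],M["m01"]/M["m00"],st[i],l==i
for n,c,box in(("top",t,(250,192,284,228)),("side",s,(284,212,316,242))):
    u,v,st,m=red(c,box); P=cloud(c)[m]; print(n,u,v,st,"cloud med",np.median(P,0).round(4),"ray z.144",ray(c,u,v,.144).round(4))
    c["uv"]=(u,v)
# triangulate
def rd(c):
    u,v=c["uv"];K=c["K"];d=c["pose"][:3,:3]@np.array([(u-K[0,2])/K[0,0],(v-K[1,2])/K[1,1],1]);return c["pose"][:3,3],d/np.linalg.norm(d)
o1,d1=rd(t);o2,d2=rd(s);A=np.stack([d1,-d2],1);x=np.linalg.lstsq(A,o2-o1,rcond=None)[0]
print("tri",o1+x[0]*d1,o2+x[1]*d2)
# tile, by heights and whiteness
P=cloud(t);
for n,c,box in(("top",t,(340,165,420,240)),("side",s,(318,182,380,225))):
    P=cloud(c); g=c["color"].astype(int); x0,y0,x1,y1=box
    m=np.zeros(P.shape[:2],np.uint8); sub=(g.min(2)>95)
    m[y0:y1,x0:x1]=sub[y0:y1,x0:x1]; m=cv2.morphologyEx(m,cv2.MORPH_OPEN,np.ones((3,3)))
    cn=max(cv2.findContours(m,0,2)[0],key=cv2.contourArea); r=cv2.minAreaRect(cn)
    q=cv2.approxPolyDP(cn,6,True)[:,0]; W=np.array([ray(c,*p,.006) for p in q])
    print(n,r,W.round(3).tolist(),"z",np.median(P[m>0],0))
# obstacles heights
P=cloud(t); Z=P[...,2]
for nm,(u,v) in dict(pinkL=(235,177),pinkR=(314,201),pink3=(317,235),blue=(292,168),drop=(327,163),holder=(255,225),orange=(172,183),cup=(461,197),strip=(193,231),trayedge=(312,120)).items():
    q=P[v-3:v+4,u-3:u+4].reshape(-1,3); print(nm,np.median(q,0).round(3),q[:,2].max().round(3))
# holder orientation
g=cv2.cvtColor(t["color"],cv2.COLOR_BGR2HSV); m=((Z>.04)&(Z<.06)).astype(np.uint8); k=np.zeros_like(m);k[180:245,240:302]=m[180:245,240:302]
pp=P[k>0][:,:2].astype(np.float32)*1000; print("holder",cv2.minAreaRect(pp))
E
```

```text
top 265.5644444444444 209.42577777777774 [258 202  16  16 174] cloud med [0.4313 0.1264 0.1456] ray z.144 [0.4305 0.1255 0.144 ]
side 299.80859375 223.57942708333331 [291 219  18  10 108] cloud med [0.43   0.1311 0.1446] ray z.144 [0.431  0.1269 0.144 ]
tri [0.43052717 0.12561914 0.14318683] [0.43151185 0.12616327 0.14331188]
top ((378.3077087402344, 202.4615478515625), (43.26661682128906, 42.1572151184082), 56.3099365234375) [[0.532, -0.174, 0.006], [0.475, -0.081, 0.006], [0.386, -0.139, 0.006], [0.438, -0.229, 0.006]] z [ 0.45940502 -0.15706068  0.00660658]
side ((347.4127197265625, 203.75437927246094), (25.917625427246094, 42.19728469848633), 87.1375961303711) [[0.533, -0.167, 0.006], [0.472, -0.074, 0.006], [0.382, -0.133, 0.006], [0.444, -0.227, 0.006]] z [ 0.45695347 -0.14823635  0.00591641]
pinkL [0.521 0.219 0.032] 1.23
pinkR [0.46  0.014 0.032] 0.038
pink3 [0.372 0.006 0.032] 1.23
blue [0.546 0.071 0.031] 0.035
drop [ 0.551 -0.019  0.078] 0.113
holder [0.397 0.163 0.05 ] 0.092
orange [0.497 0.358 0.103] 1.23
cup [ 0.468 -0.358  0.065] 0.07
strip [0.382 0.326 0.024] 0.03
trayedge [0.665 0.019 0.086] 0.092
holder ((429.7532958984375, 125.60198974609375), (104.02415466308594, 104.85272216796875), 2.6627707481384277)
```

View pics/crop.png

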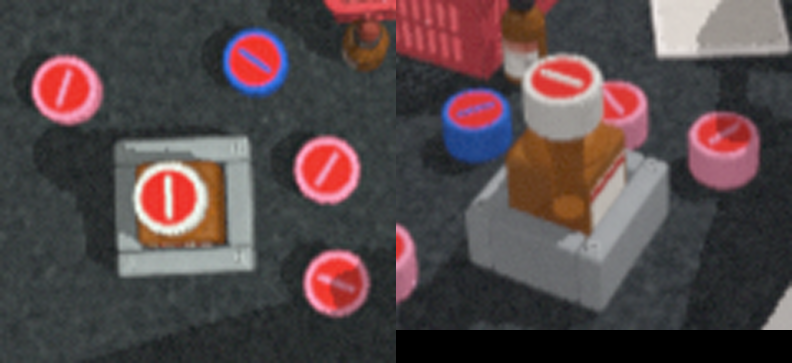

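The crop confirms it: the white cap with the red disc on the bottle in the holder, with pink and blue ones beside it. Two views agree on the cap top at (0.431, 0.126, 0.143), so the text's 0.144 fits. The tile centre is near (0.458, -0.154). I now move over the cap, keeping the jaw yaw at -69°, which leaves room for the turn.

Request:
{"op": "apply_moves", "data": {"commands": [[[1.1, 3.4, 0, 0, 0, 0, 8.7], [2.2, 6.9, 0, 0, 0, 0, 8.7], [3.3, 10.3, 0, 0, 0, 0, 8.7], [4.4, 13.7, 0, 0, 0, 0, 8.7], [5.4, 17.2, 0, 0, 0, 0, 8.7]]]}}

```text
clock: 0.6
ee_pos: [0.2699, -0.3864, 0.241]
eef_rot: [-2.59, 1.778, 0.001]
contact_force: [0.6, -0.1, 0.2]
finger_gap: 0.0865
```

Request:
{"op": "apply_moves", "data": {"commands": [[[1.1, 3.4, 0, 0, 0, 0, 8.7], [2.2, 6.9, 0, 0, 0, 0, 8.7], [3.3, 10.3, 0, 0, 0, 0, 8.7], [4.4, 13.7, 0, 0, 0, 0, 8.7], [5.4, 17.2, 0, 0, 0, 0, 8.7]]]}}

```text
clock: 1.1
ee_pos: [0.3238, -0.2145, 0.2412]
eef_rot: [-2.59, 1.778, 0.001]
contact_force: [0.4, 0.0, 1.2]
finger_gap: 0.087
```

Request:
{"op": "apply_moves", "data": {"commands": [[[1.1, 3.4, 0, 0, 0, 0, 8.7], [2.2, 6.9, 0, 0, 0, 0, 8.7], [3.3, 10.3, 0, 0, 0, 0, 8.7], [4.4, 13.7, 0, 0, 0, 0, 8.7], [5.4, 17.2, 0, 0, 0, 0, 8.7]]]}}

```text
clock: 1.6
ee_pos: [0.3778, -0.0424, 0.2413]
eef_rot: [2.59, -1.778, -0.0]
contact_force: [0.3, -1.1, -0.0]
finger_gap: 0.087
```

Request:
{"op": "apply_moves", "data": {"commands": [[[1.1, 3.4, 0, 0, 0, 0, 8.7], [2.2, 6.9, 0, 0, 0, 0, 8.7], [3.3, 10.3, 0, 0, 0, 0, 8.7], [4.4, 13.7, 0, 0, 0, 0, 8.7], [5.3, 17.0, 0, 0, 0, 0, 8.7]]]}}

```text
clock: 2.1
ee_pos: [0.4308, 0.1277, 0.2412]
eef_rot: [2.59, -1.777, -0.001]
contact_force: [0.2, -0.8, -0.0]
finger_gap: 0.0874
```

```bash
cat >> h.py <<'E'
from scipy.spatial.transform import Rotation as R
def wrist():
    s=robot.sense(); c=capture("wrist"); T=np.eye(4);T[:3,:3]=R.from_rotvec(s["eef_rot"]).as_matrix();T[:3,3]=s["ee_pos"]
    c["pose"]=T@c["hand_eye"]; return s,c
E
python3 - <<'E'
from h import *
s,c=wrist(); print(s["clock"],s["q"].round(3),s["contact_force"].round(2),c["hand_eye"].round(3).tolist())
cv2.imwrite("pics/w1.png",c["color"])
hsv=cv2.cvtColor(c["color"],cv2.COLOR_BGR2HSV); m=(((hsv[...,0]<8)|(hsv[...,0]>172))&(hsv[...,1]>140)&(hsv[...,2]>90)).astype(np.uint8)
P=cloud(c)
for cn in cv2.findContours(m,0,2)[0]:
    if cv2.contourArea(cn)>150:
        M=cv2.moments(cv2.convexHull(cn));u,v=M["m10"]/M["m00"],M["m01"]/M["m00"]
        mm=np.zeros_like(m);cv2.drawContours(mm,[cn],-1,1,-1)
        print((round(u),round(v)),cv2.contourArea(cn),"ray .144",ray(c,u,v,.144).round(4),"cloud",np.median(P[mm>0],0).round(4))
E
```

```text
2.1 [ 0.213 -0.315  1.608 -0.     1.849  1.415] [ 0.16 -0.8  -0.05] [[1.0, 0.0, 0.001, -0.0], [-0.001, 0.957, 0.288, -0.079], [-0.0, -0.288, 0.957, -0.143], [0.0, 0.0, 0.0, 1.0]]
(393, 257) 362.5 ray .144 [0.4122 0.0581 0.144 ] cloud [0.3665 0.0127 0.0309]
(327, 211) 1693.5 ray .144 [0.4302 0.1252 0.144 ] cloud [0.4304 0.1253 0.1448]
(423, 190) 821.0 ray .144 [0.474  0.0602 0.144 ] cloud [0.46   0.0151 0.0309]
(411, 99) 1038.0 ray .144 [0.5322 0.0989 0.144 ] cloud [0.5454 0.072  0.0307]
(272, 66) 1189.0 ray .144 [0.5168 0.2004 0.144 ] cloud [0.5228 0.2213 0.0307]
(565, 69) 19083.5 ray .144 [0.5901 0.0062 0.144 ] cloud [ 0.6379 -0.0734  0.0031]
```

View pics/w1.png

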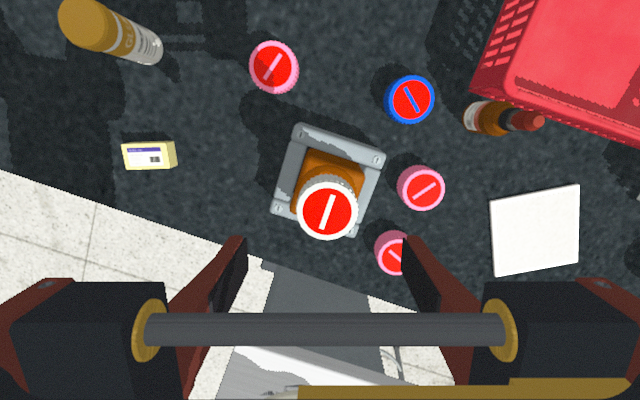

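The wrist view shows the cap's red disc at (327,211), giving the axis at (0.4304, 0.1253), which matches the other views to within about 1 mm. The holder is at (330,190) and the tile at (535,230). Jaws go down around the cap.

Request:
{"op": "apply_moves", "data": {"commands": [[[0, -0.2, -3, 0, 0, 0, 8.7], [0, -0.2, -6, 0, 0, 0, 8.7], [0, -0.2, -9, 0, 0, 0, 8.7], [0, -0.2, -10.9, 0, 0, 0, 8.7], [0, -0.2, -10.9, 0, 0, 0, 8.7]]]}}

```text
clock: 2.65
ee_pos: [0.4288, 0.1236, 0.1289]
eef_rot: [2.586, -1.775, -0.007]
contact_force: [0.0, -0.4, 0.4]
finger_gap: 0.0872
```

Request:
{"op": "apply_moves", "data": {"commands": [[[0, 0, 0, 0, 0, 0, 5.6], [0, 0, 0, 0, 0, 0, 5.3], [0, 0, 0, 0, 0, 0, 4.5], [0, 0, 0, 0, 0, 0, 4.0], [0, 0, 0, 0, 0, 0, 4.0]]], "newtons": 45}}

```text
clock: 3.15
ee_pos: [0.4309, 0.1245, 0.1333]
eef_rot: [-2.589, 1.777, -0.0]
contact_force: [-1.6, 5.5, 1.8]
finger_gap: 0.0503
```

Gripped, opening 50 mm. Now I press in small steps.

Request:
{"op": "apply_moves", "data": {"commands": [[[0, 0.1, -0.1, 0, 0, 0, 4.0], [0, 0.1, -0.2, 0, 0, 0, 4.0], [0, 0.1, -0.3, 0, 0, 0, 4.0], [0, 0.1, -0.4, 0, 0, 0, 4.0], [0, 0.1, -0.4, 0, 0, 0, 4.0]]]}}

```text
clock: 3.65
ee_pos: [0.4309, 0.1249, 0.1286]
eef_rot: [2.59, -1.778, 0.001]
contact_force: [-0.2, -2.3, 2.9]
finger_gap: 0.0482
```

Request:
{"op": "apply_moves", "data": {"commands": [[[0, -0.05, -0.1, 0, 0, 0, 4.0], [0, -0.05, -0.2, 0, 0, 0, 4.0], [0, -0.05, -0.3, 0, 0, 0, 4.0], [0, -0.05, -0.4, 0, 0, 0, 4.0], [0, -0.05, -0.4, 0, 0, 0, 4.0]]]}}

```text
clock: 4.15
ee_pos: [0.4308, 0.1248, 0.1245]
eef_rot: [-2.59, 1.777, -0.0]
contact_force: [0.7, 0.4, 3.3]
finger_gap: 0.049
```

Request:
{"op": "apply_moves", "data": {"commands": [[[0, 0, -0.1, 0, 0, 0, 4.0], [0, 0, -0.2, 0, 0, 0, 4.0], [0, 0, -0.3, 0, 0, 0, 4.0], [0, 0, -0.4, 0, 0, 0, 4.0], [0, 0, -0.4, 0, 0, 0, 4.0]]]}}

```text
clock: 4.65
ee_pos: [0.4308, 0.1248, 0.1205]
eef_rot: [-2.59, 1.777, 0.0]
contact_force: [1.0, 0.8, 4.5]
finger_gap: 0.0484
```

Request:
{"op": "apply_moves", "data": {"commands": [[[0, 0, -0.1, 0, 0, 0, 4.0], [0, 0, -0.2, 0, 0, 0, 4.0], [0, 0, -0.3, 0, 0, 0, 4.0], [0, 0, -0.3, 0, 0, 0, 4.0]]]}}

```text
clock: 5.05
ee_pos: [0.4308, 0.1248, 0.1177]
eef_rot: [-2.59, 1.777, -0.0]
contact_force: [-0.6, 1.7, 4.4]
finger_gap: 0.0483
```

Request:
{"op": "apply_moves", "data": {"commands": [[[0, 0, -0.1, 0, 0, 0, 4.0], [0, 0, -0.2, 0, 0, 0, 4.0], [0, 0, -0.3, 0, 0, 0, 4.0], [0, 0, -0.3, 0, 0, 0, 4.0]]]}}

```text
clock: 5.45
ee_pos: [0.4309, 0.1248, 0.1154]
eef_rot: [-2.59, 1.777, -0.001]
contact_force: [-1.5, 1.4, 8.6]
finger_gap: 0.0485
```

The bottle now stands firm and the cap spring has begun to give.

Request:
{"op": "apply_moves", "data": {"commands": [[[0, 0, -0.1, 0, 0, 0, 4.0], [0, 0, -0.2, 0, 0, 0, 4.0], [0, 0, -0.3, 0, 0, 0, 4.0], [0, 0, -0.3, 0, 0, 0, 4.0]]], "newtons": 55}}

```text
clock: 5.85
ee_pos: [0.4309, 0.1248, 0.113]
eef_rot: [-2.589, 1.777, -0.001]
contact_force: [-3.3, 1.7, 11.7]
finger_gap: 0.0486
```

Request:
{"op": "apply_moves", "data": {"commands": [[[0, 0, -0.1, 0, 0, 0, 4.0], [0, 0, -0.2, 0, 0, 0, 4.0], [0, 0, -0.3, 0, 0, 0, 4.0], [0, 0, -0.3, 0, 0, 0, 4.0]]]}}

```text
clock: 6.25
ee_pos: [0.431, 0.1248, 0.1114]
eef_rot: [-2.589, 1.777, -0.002]
contact_force: [-5.7, 0.6, 18.4]
finger_gap: 0.0484
```

Held at 18 N, within the 13–25 N window. Now turn counter-clockwise.

Request:
{"op": "apply_moves", "data": {"commands": [[[-0.05, 0, 0, 0, 0, 0.08, 4.0], [-0.05, 0, 0, 0, 0, 0.16, 4.0], [-0.05, 0, 0, 0, 0, 0.24, 4.0], [-0.05, 0, 0, 0, 0, 0.32, 4.0], [-0.05, 0, 0, 0, 0, 0.4, 4.0]]]}}

```text
clock: 6.75
ee_pos: [0.4314, 0.1251, 0.1114]
eef_rot: [-2.891, 1.222, -0.006]
contact_force: [-1.2, 1.1, 15.9]
finger_gap: 0.0485
```

Request:
{"op": "apply_moves", "data": {"commands": [[[0, 0, -0.05, 0, 0, 0.08, 4.0], [0, 0, -0.05, 0, 0, 0.16, 4.0], [0, 0, -0.05, 0, 0, 0.24, 4.0], [0, 0, -0.05, 0, 0, 0.32, 4.0], [0, 0, -0.05, 0, 0, 0.4, 4.0]]]}}

```text
clock: 7.25
ee_pos: [0.4316, 0.1254, 0.1114]
eef_rot: [-3.076, 0.623, -0.007]
contact_force: [-1.7, 2.5, 16.3]
finger_gap: 0.0486
```

```bash
python3 -c "
from h import *
s=robot.sense();print(s['q'].round(3),s['contact_force'].round(2),s['ft_torque'].round(3))"
```

```text
[ 2.060e-01 -3.170e-01  1.839e+00  1.000e-03  1.614e+00  6.060e-01] [-1.67  2.55 16.35] [ 0.493  0.317 -0.098]
```

Request:
{"op": "apply_moves", "data": {"commands": [[[0, 0, -0.03, 0, 0, 0.08, 4.0], [0, 0, -0.03, 0, 0, 0.16, 4.0], [0, 0, -0.03, 0, 0, 0.24, 4.0], [0, 0, -0.03, 0, 0, 0.32, 4.0], [0, 0, -0.03, 0, 0, 0.4, 4.0]]]}}

```text
clock: 7.75
ee_pos: [0.4316, 0.1254, 0.1114]
eef_rot: [-3.139, -0.001, -0.008]
contact_force: [-1.6, 3.0, 18.7]
finger_gap: 0.0486
```

```bash
python3 -c "
from h import *
s=robot.sense();print(s['q'].round(3),s['contact_force'].round(2),s['ft_torque'].round(3))"
```

```text
[ 2.060e-01 -3.170e-01  1.839e+00  1.000e-03  1.614e+00  2.060e-01] [-1.64  3.01 18.67] [ 0.397  0.411 -0.156]
```

Request:
{"op": "apply_moves", "data": {"commands": [[[0, 0, 0, 0, 0, 0.08, 4.0], [0, 0, 0, 0, 0, 0.16, 4.0], [0, 0, 0, 0, 0, 0.24, 4.0], [0, 0, 0, 0, 0, 0.24, 4.0]]]}}

```text
clock: 8.15
ee_pos: [0.4316, 0.1255, 0.1114]
eef_rot: [-3.117, -0.375, -0.009]
contact_force: [-2.3, 2.7, 18.7]
finger_gap: 0.0489
```

```bash
python3 -c "
from h import *
s=robot.sense();print(s['q'].round(3),s['contact_force'].round(2),s['ft_torque'].round(3))"
```

```text
[ 2.060e-01 -3.170e-01  1.839e+00  1.000e-03  1.614e+00 -3.300e-02] [-2.28  2.7  18.74] [0.466 0.419 0.061]
```

Turned 82°. Now lift and watch the force.

Request:
{"op": "apply_moves", "data": {"commands": [[[0, 0, 0.4, 0, 0, 0, 4.0], [0, 0, 0.8, 0, 0, 0, 4.0], [0, 0, 1.2, 0, 0, 0, 4.0], [0, 0, 1.6, 0, 0, 0, 4.0], [0, 0, 2.0, 0, 0, 0, 4.0]]]}}

```text
clock: 8.65
ee_pos: [0.4304, 0.1245, 0.1278]
eef_rot: [3.119, 0.371, 0.0]
contact_force: [2.0, 1.2, 2.8]
finger_gap: 0.0484
```

Request:
{"op": "apply_moves", "data": {"commands": [[[0, 0, 0.2, 0, 0, 0, 4.0], [0, 0, 0.4, 0, 0, 0, 4.0], [0, 0, 0.6, 0, 0, 0, 4.0], [0, 0, 0.6, 0, 0, 0, 4.0]]]}}

```text
clock: 9.05
ee_pos: [0.4303, 0.1245, 0.134]
eef_rot: [3.119, 0.371, 0.0]
contact_force: [2.7, 1.5, 3.5]
finger_gap: 0.0484
```

Request:
{"op": "apply_moves", "data": {"commands": [[[0, 0, 0.2, 0, 0, 0, 4.0], [0, 0, 0.4, 0, 0, 0, 4.0], [0, 0, 0.6, 0, 0, 0, 4.0], [0, 0, 0.6, 0, 0, 0, 4.0]]]}}

```text
clock: 9.45
ee_pos: [0.4299, 0.1248, 0.1395]
eef_rot: [-3.119, -0.372, 0.002]
contact_force: [2.6, 2.9, -2.0]
finger_gap: 0.0485
```

Request:
{"op": "apply_moves", "data": {"commands": [[[0, 0, 0.2, 0, 0, 0, 4.0], [0, 0, 0.4, 0, 0, 0, 4.0], [0, 0, 0.4, 0, 0, 0, 4.0]]]}}

```text
clock: 9.75
ee_pos: [0.4301, 0.1245, 0.1442]
eef_rot: [3.119, 0.371, -0.0]
contact_force: [0.5, 1.9, -1.2]
finger_gap: 0.0485
```

```bash
python3 - <<'E'
from h import *
for n in("side","top"):
    c=capture(n)
    if n=="side": cv2.imwrite("pics/s2.png",cv2.resize(c["color"][150:310,220:400],None,fx=3.3,fy=3.3))
s=robot.sense();print(s['contact_force'].round(2),s['ft_torque'].round(3),s["ee_pos"])
E
```

```text
[-0.08  2.74  0.31] [ 0.36  -0.222  0.005] [0.430111   0.1245534  0.14413411]
```

View pics/s2.png

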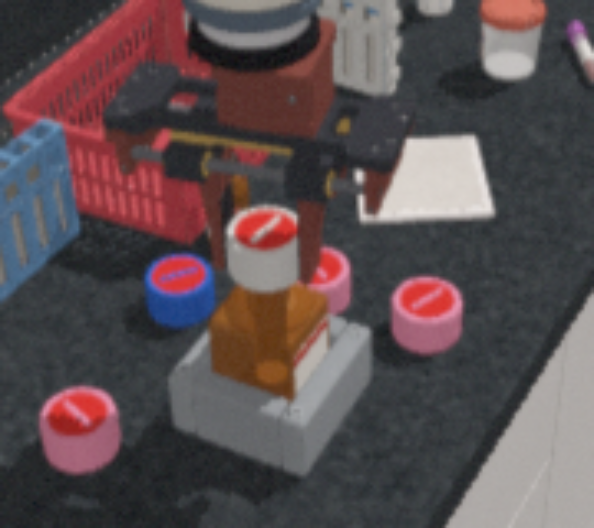

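The cap (263,245 in the crop) sits in the jaws with more neck showing below it, and no pull is measured, so it is free. I lift it clear.

Request:
{"op": "apply_moves", "data": {"commands": [[[0, 0, 1, 0, 0, 0, 4.0], [0, 0, 2, 0, 0, 0, 4.0], [0, 0, 3.5, 0, 0, 0, 4.0], [0, 0, 5, 0, 0, 0, 4.0], [0, 0, 6.6, 0, 0, 0, 4.0]]]}}

```text
clock: 10.35
ee_pos: [0.4303, 0.1245, 0.2117]
eef_rot: [3.119, 0.371, 0.001]
contact_force: [-0.8, 0.4, -0.8]
finger_gap: 0.0486
```

```bash
python3 - <<'E'
from h import *
s=robot.sense();print(s['q'].round(3),s['contact_force'].round(2),s["ee_pos"])
c=capture("side"); cv2.imwrite("pics/s3.png",cv2.resize(c["color"][120:310,220:400],None,fx=3,fy=3))
P=cloud(c); x,y,z=s["ee_pos"]
g=c["color"].astype(int); hsv=cv2.cvtColor(c["color"],cv2.COLOR_BGR2HSV)
near=(np.hypot(P[...,0]-x,P[...,1]-y)<.035)&(P[...,2]>.12)&(P[...,2]<.26)
w=near&(g.min(2)>130); r=near&((hsv[...,0]<8)|(hsv[...,0]>172))&(hsv[...,1]>140)&(hsv[...,2]>140)
for n,m in(("white",w),("red",r)):
    q=P[m]; print(n,len(q),np.percentile(q[:,2],[2,10,50,90,98]).round(4),np.median(q,0).round(4))
E
```

```text
[ 0.206 -0.327  1.669 -0.     1.798 -0.031] [-0.8   0.41 -0.8 ] [0.43033277 0.12451161 0.21174826]
white 340 [0.1951 0.1986 0.214  0.223  0.2241] [0.4238 0.1437 0.214 ]
red 119 [0.2217 0.2222 0.2232 0.2238 0.2247] [0.4268 0.1274 0.2232]
```

View pics/s3.png

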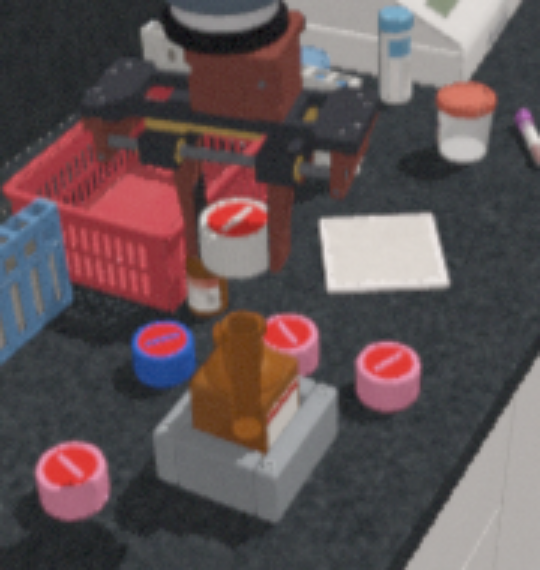

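The cap is off: it hangs level in the jaws and the bare neck shows at (243,330). Its top is 11.6 mm above the TCP, so the underside is about 18.4 mm below, roughly level with the fingertips. I carry it to the tile, turning so that the wide gripper body clears the red basket.

Request:
{"op": "apply_moves", "data": {"commands": [[[0.2, -1.85, 0, 0, 0, -0.1, 4.0], [0.4, -3.7, 0, 0, 0, -0.2, 4.0], [0.6, -5.5, 0, 0, 0, -0.31, 4.0], [0.8, -7.4, 0, 0, 0, -0.41, 4.0], [0.9, -9.25, 0, 0, 0, -0.515, 4.0]]]}}

```text
clock: 10.9
ee_pos: [0.4394, 0.0314, 0.2104]
eef_rot: [3.11, -0.442, 0.001]
contact_force: [-0.3, -0.4, -0.3]
finger_gap: 0.0483
```

Request:
{"op": "apply_moves", "data": {"commands": [[[0.2, -1.85, 0, 0, 0, -0.1, 4.0], [0.4, -3.7, 0, 0, 0, -0.2, 4.0], [0.6, -5.5, 0, 0, 0, -0.31, 4.0], [0.8, -7.4, 0, 0, 0, -0.41, 4.0], [0.9, -9.25, 0, 0, 0, -0.515, 4.0]]]}}

```text
clock: 11.4
ee_pos: [0.4484, -0.0613, 0.2104]
eef_rot: [2.895, -1.219, 0.001]
contact_force: [0.6, 0.1, 0.1]
finger_gap: 0.0484
```

Request:
{"op": "apply_moves", "data": {"commands": [[[0.2, -1.85, 0, 0, 0, -0.1, 4.0], [0.4, -3.7, 0, 0, 0, -0.2, 4.0], [0.6, -5.5, 0, 0, 0, -0.31, 4.0], [0.8, -7.4, 0, 0, 0, -0.41, 4.0], [0.9, -9.25, 0, 0, 0, -0.515, 4.0]]]}}

```text
clock: 11.9
ee_pos: [0.4573, -0.1538, 0.2103]
eef_rot: [2.489, -1.917, 0.001]
contact_force: [0.4, -0.1, -0.7]
finger_gap: 0.0485
```

```bash
python3 - <<'E'
from h import *
s,c=wrist();print(s['q'].round(3),s['contact_force'].round(2),s["ee_pos"])
P=cloud(c); g=c["color"].astype(int); m=((g.min(2)>150)&(abs(P[...,2]-.006)<.006)).astype(np.uint8); m=cv2.morphologyEx(m,cv2.MORPH_OPEN,np.ones((3,3)))
cn=max(cv2.findContours(m,0,2)[0],key=cv2.contourArea)
W=np.array([ray(c,*p,.006)[:2]*1000 for p in cn[:,0]],np.float32); print("wrist tile",cv2.minAreaRect(W),cv2.contourArea(cn))
cv2.imwrite("pics/w4.png",c["color"])
E
```

```text
[-0.395 -0.231  1.593 -0.     1.779  0.917] [ 0.4  -0.08 -0.65] [ 0.45734813 -0.1537696   0.210325  ]
wrist tile ((457.984619140625, -156.07797241210938), (109.8189697265625, 109.78347778320312), 33.005882263183594) 8236.0
```

View pics/w4.png

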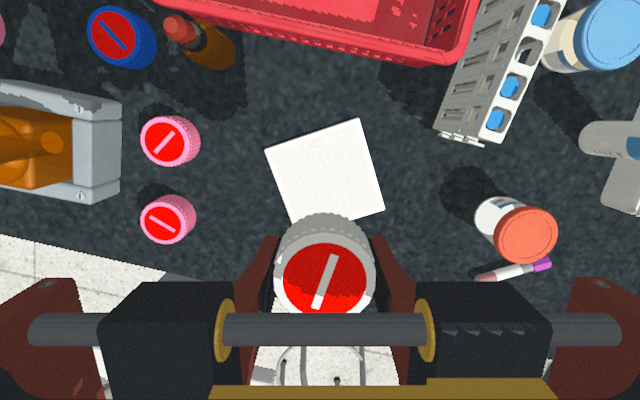

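The cap hangs upright in the jaws at (325,275), with the tile just ahead at (325,172) and its centre at (0.458, -0.156), agreeing with the top view. I go down, slowing near the tile.

Request:
{"op": "apply_moves", "data": {"commands": [[[0, -0.2, -4, 0, 0, 0, 4.0], [0, -0.2, -8, 0, 0, 0, 4.0], [0, -0.2, -12, 0, 0, 0, 4.0], [0, -0.2, -15, 0, 0, 0, 4.0], [0, -0.2, -16.5, 0, 0, 0, 4.0]]]}}

```text
clock: 12.45
ee_pos: [0.4558, -0.1541, 0.0419]
eef_rot: [2.493, -1.909, -0.007]
contact_force: [-0.7, -0.8, 0.4]
finger_gap: 0.0488
```

Request:
{"op": "apply_moves", "data": {"commands": [[[0, 0, -0.4, 0, 0, 0, 4.0], [0, 0, -0.8, 0, 0, 0, 4.0], [0, 0, -1.0, 0, 0, 0, 4.0], [0, 0, -1.1, 0, 0, 0, 4.0], [0, 0, -1.1, 0, 0, 0, 4.0]]]}}

```text
clock: 12.95
ee_pos: [0.4578, -0.1551, 0.0348]
eef_rot: [-2.493, 1.911, -0.002]
contact_force: [0.0, -0.9, -1.2]
finger_gap: 0.0485
```

Request:
{"op": "apply_moves", "data": {"commands": [[[0, 0, -0.2, 0, 0, 0, 4.0], [0, 0, -0.4, 0, 0, 0, 4.0], [0, 0, -0.6, 0, 0, 0, 4.0], [0, 0, -0.75, 0, 0, 0, 4.0], [0, 0, -0.75, 0, 0, 0, 4.0]]]}}

```text
clock: 13.45
ee_pos: [0.457, -0.1548, 0.0259]
eef_rot: [2.493, -1.911, -0.001]
contact_force: [-0.2, -0.1, -0.8]
finger_gap: 0.0486
```

Request:
{"op": "apply_moves", "data": {"commands": [[[0, 0, -0.05, 0, 0, 0, 4.0], [0, 0, -0.1, 0, 0, 0, 4.0], [0, 0, -0.1, 0, 0, 0, 4.0]]]}}

```text
clock: 13.75
ee_pos: [0.4573, -0.1549, 0.0254]
eef_rot: [-2.493, 1.911, -0.0]
contact_force: [-0.6, 0.4, 0.8]
finger_gap: 0.0485
```

Request:
{"op": "apply_moves", "data": {"commands": [[[0, 0, -0.05, 0, 0, 0, 4.0], [0, 0, -0.05, 0, 0, 0, 4.0], [0, 0, -0.05, 0, 0, 0, 4.0]]]}}

```text
clock: 14.05
ee_pos: [0.4573, -0.1549, 0.0253]
eef_rot: [-2.493, 1.911, -0.0]
contact_force: [-2.3, 0.6, 4.2]
finger_gap: 0.0487
```

Contact at 4 N. I ease off half a millimetre and open.

Request:
{"op": "apply_moves", "data": {"commands": [[[0, 0, 0.03, 0, 0, 0, 4.0], [0, 0, 0.05, 0, 0, 0, 5.0], [0, 0, 0.05, 0, 0, 0, 5.4], [0, 0, 0.05, 0, 0, 0, 6.0], [0, 0, 0.05, 0, 0, 0, 6.5]]], "newtons": 10}}

```text
clock: 14.55
ee_pos: [0.4573, -0.155, 0.0254]
eef_rot: [-2.493, 1.911, -0.0]
contact_force: [1.0, 0.2, 2.2]
finger_gap: 0.0637
```

Request:
{"op": "apply_moves", "data": {"commands": [[[0, 0, 0.05, 0, 0, 0, 7.5], [0, 0, 0.1, 0, 0, 0, 8.5], [0, 0, 0.1, 0, 0, 0, 8.7], [0, 0, 0.1, 0, 0, 0, 8.7], [0, 0, 0.5, 0, 0, 0, 8.7]]]}}

```text
clock: 15.05
ee_pos: [0.4568, -0.1546, 0.0297]
eef_rot: [2.493, -1.911, -0.002]
contact_force: [-0.3, -0.4, -0.4]
finger_gap: 0.0871
```

Request:
{"op": "apply_moves", "data": {"commands": [[[0, 0, 2, 0, 0, 0, 8.7], [0, 0, 5, 0, 0, 0, 8.7], [0, 0, 9, 0, 0, 0, 8.7], [0, 0, 13, 0, 0, 0, 8.7], [0, 0, 17, 0, 0, 0, 8.7]]]}}

```text
clock: 15.55
ee_pos: [0.457, -0.1548, 0.2022]
eef_rot: [-2.493, 1.911, -0.0]
contact_force: [1.8, 0.9, -0.1]
finger_gap: 0.0869
```

Request:
{"op": "apply_moves", "data": {"commands": [[[-1, -4, 0, 0, 0, 0, 8.7], [-2, -8, 0, 0, 0, 0, 8.7], [-3, -12, 0, 0, 0, 0, 8.7], [-4, -16, 0, 0, 0, 0, 8.7], [-5, -20, 0, 0, 0, 0, 8.7]]]}}

```text
clock: 16.05
ee_pos: [0.4066, -0.3564, 0.2007]
eef_rot: [-2.493, 1.911, -0.001]
contact_force: [0.8, 0.7, -0.5]
finger_gap: 0.0874
```

```bash
python3 - <<'E'
from h import *
import pickle
c0=pickle.load(open("c0.pkl","rb"))
out=[]
for n in("top","side"):
    c=capture(n); P=cloud(c); hsv=cv2.cvtColor(c["color"],cv2.COLOR_BGR2HSV)
    m=(((hsv[...,0]<8)|(hsv[...,0]>172))&(hsv[...,1]>140)&(hsv[...,2]>60)&(abs(P[...,0]-.458)<.05)&(abs(P[...,1]+.155)<.05))
    v,u=np.argwhere(m).mean(0); print(n,(round(u),round(v)),m.sum(),"ray .036",ray(c,u,v,.036).round(4),"cloud",np.median(P[m],0).round(4),P[m][:,2].std())
    out.append(c)
a=cv2.resize(out[0]["color"][130:250,150:490],None,fx=2.3,fy=2.3)
b=cv2.resize(out[1]["color"][140:300,180:410],None,fx=a.shape[1]/230,fy=a.shape[1]/230)[:320]
b=cv2.resize(out[1]["color"][140:260,230:410],(480,320))
b=cv2.copyMakeBorder(b,0,0,0,a.shape[1]-480,0); cv2.imwrite("pics/end.png",np.vstack([a,b])); print(a.shape)
# loose things before/after in top view
for nm,(x0,y0,x1,y1) in dict(dropper=(315,148,340,175),cup=(445,183,478,212),vial=(160,172,192,198),pinks=(222,160,330,248)).items():
    d=cv2.absdiff(out[0]["color"][y0:y1,x0:x1],c0["top"]["color"][y0:y1,x0:x1]); print(nm,d.mean().round(2),(d.max(2)>60).mean().round(3))
s=robot.sense();print(s["clock"],s["ee_pos"],s["contact_force"].round(2))
E
```

```text
top (380, 202) 134 ray .036 [ 0.4575 -0.1552  0.036 ] cloud [ 0.4571 -0.1551  0.0368] 0.0022862128769536886
side (347, 194) 50 ray .036 [ 0.4582 -0.1528  0.036 ] cloud [ 0.4579 -0.1499  0.0365] 0.001250790212700645
(276, 782, 3)
dropper 18.78 0.139
cup 3.32 0.008
vial 4.61 0.0
pinks 17.3 0.117
16.15 [ 0.40539733 -0.35859954  0.19980014] [ 0.09  0.94 -0.48]
```

View pics/end.png

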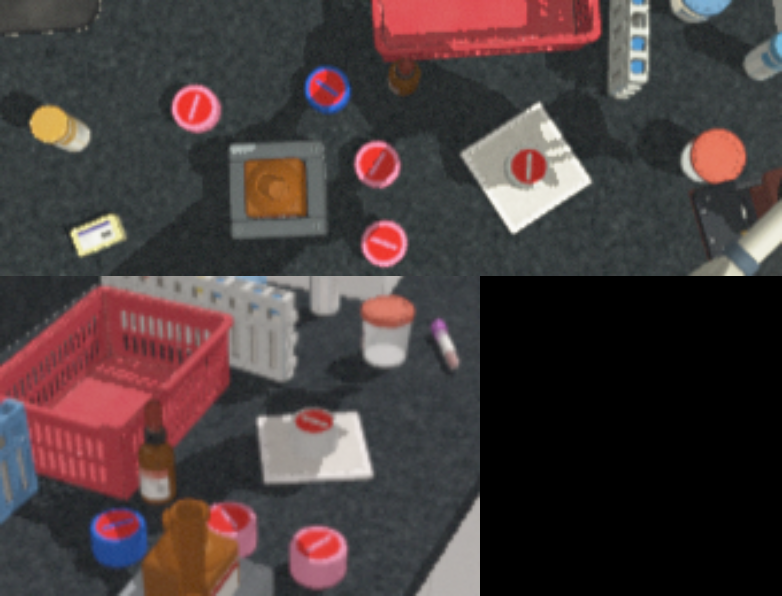

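The cap stands upright and central on the tile (top view (380,202), top face at 0.036–0.037). The open bottle is in its holder, and the dropper, cup and vial are where they were; the image change at the dropper is the arm's shadow. Handing in.

```bash
python3 -c "
from rig import robot
print(robot.hand_in())"
```

```text
the job is handed in; nothing more can be done
None
```

The cap is off the amber bottle and stands right way up on the white tile. I handed the job in at about 16 s of the 62 s allowed; the hand-in gives no verdict.

- **Opening:** I gripped the cap by its sides and pressed down until the bottle stood firm. I turned it about 82° counter-clockwise, with readings of 16–19 N while it was held down, and lifted it off. The highest downward reading was about 19 N, well below the 35 N at which the glass breaks.
- **Placing:** I set the cap down with about 4 N of contact and released it. The top and side views put its centre at about (0.457, -0.154), within about 3 mm of the tile's centre. Its top face is 36–37 mm above the worktop, where 36 mm is expected.
- **Other things:** The dropper bottle, cup and vial look unmoved. The before/after image difference was not clean at the dropper and the pink caps. I put that down to the arm's shadow and checked it only by eye, not by measuring their positions again.
- **Disagreements:** The tile's y position differed by about 6 mm between the top view (-0.156) and the side view (-0.150). The wrist camera agreed with the top view, so I aimed by that.

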